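Hold a sample tube down on the vortex mixer

ROBOT

A 7-joint arm with a two-finger parallel gripper is mounted at the origin on the work surface. World frame = base frame: x ahead of the robot, y to its left, z up, the work surface at z = 0. Lengths are in mm, angles in rad, forces in N, time in s.
With the tool pointing down it reaches from about 400 to 875 mm from the base axis. Payload 6.5 kg.
Tool frame: the origin (TCP) lies on the centre line of the jaws, within the pads' length; the fingertips stand 19 mm ahead of it and the grasp point (between the pads) is the TCP; z points along the fingers, y is the line along which they close (so a half turn about z gives the same grasp; the last joint's range is limited). The gripper opens to 85 mm and grips with 20 to 120 N. Pads are 22 mm wide; open, the fingers measure 114 mm over their backs; the gripper's body (76 mm by 85 mm) begins 54 mm behind the grasp point. The pads swing forward as they close: fully open they stand 13 mm farther back than shut.
Start: joints at [-1.247, 0.536, -0.004, 1.538, 0.003, 1.067, -0.071], TCP at [246.996, 601.234, 250.29] pointing down, gripper open.
Joint ranges: [-2.7, 2.7], [-0.37, 2.16], [-1.27, 1.26], [0.24, 2.4], [-1.31, 4.45], [0.19, 1.91], [-2.76, 2.76]. Speed limits (rad/s): [2.39, 2.39, 3.14, 3.14, 3.14, 3.14, 3.14].

INTERFACE

Orientations are given as [roll, pitch, yaw] about the fixed x, y, z axes, in that order (R = Rz(yaw) Ry(pitch) Rx(roll)).
In Python, from workcell import arm, snapshot, order gives the robot as it stands.
- The arm moves only by the tool jog_arm, never from a script. Its argument "deltas" is a list of rows, each a list of 6 numbers: the shift along the world's x, y, z in mm, then the turn, a rotation vector about the world's x, y, z in degrees. A call has 1 to 10 rows; each row is the pose to reach, as a shift and turn from the pose commanded when the call began; what a row does not reach only later rows make up. A row lasts 1/12 s, in which the tool goes at most 41.7 mm and 7.16 degrees, less where a joint would pass 70% of its speed; a pose out of reach is approached as far as the arm can. A call with a gripper value outside its range is refused whole. "jaw" is the opening, from 0 (shut) to 1 (fully open), set as the call begins (left out, the last holds). The fingers move at their own pace and stop on an object; "newtons" is the grip in N (left out, the last holds). Time passes only in rows, so rows that repeat a pose let the fingers close. It gives the time, the measured TCP pose, the force, the opening and the grip force at its end, in the units of the state.
- arm.state(): the state, without advancing time (a new reading comes with each control period).
- snapshot(name): name is "scene" or "top" or "wrist"; returns a dict with "frame" (400x640x3 uint8, red, green, blue), "fx", "fy", "cx", "cy" (pixels), "rvec" (rotation vector, rad) and "tvec" (3), from world to camera coordinates, as OpenCV has them. Camera axes: x right, y down, z forward; pixel columns grow to the right and rows downward; lengths in mm; the calibration is good to about 2 mm. A picture is of the moment at which its call begins. There is no depth.
- order.hand_in(): hands the job in; it is judged then, once.
The state is a dict: "time": time; "joint_pos": joint angles; "qvel": joint speeds; "tau": joint torques, N m; "ee_pos": TCP position; "ee_rot": TCP orientation; "wrist_force": force on the tool from outside, world axes, zero at the start; "torque": the same for the moment, N m; "finger_gap": opening from 0.0 (shut) to 1.0 (fully open); "grasp_force": force on a finger pad.
Only numpy, scipy, OpenCV 4.12 (cv2) and the standard library are available. Lean on these libraries where they do the work, as an engineer would, in place of code of your own. Each camera call takes 0.05 s, during which the arm holds its last target. There are 200 camera calls.

TASK

The orange-capped tube is next on the vortex mixer: lift the blue slip-on head off the mixing cup and set it down (no dropping) on the open bench, same way up, then take the orange-capped tube out of the rack and stand its pointed end in the bare cup. Holding the tube upright, press the spring-loaded cup down by about 5 mm, half of its travel and never to its stop, and finish while still holding it pressed like that: do not let go. Leave the other two tubes, the amber bottle and the tip box alone.

Things in the scene. Friction and masses are not known exactly. Their poses are not given: they have to be found in the camera images.
- mixer: Vortex mixer, fixed to the bench: white case on a black base, 160 (x) x 122 (y) mm, case top 112 mm above the bench; dial and rocker switch on its front (-x) face stick out to 95 mm from the origin. Origin: centre of the underside, on the bench, z up. The cup's vertical axis is 12 mm from the origin towards the front: at (-12, 0) mm in its x, y.
- cup_seat (a point): Centre of the inner floor of the black rubber mixing cup, on the cup's axis, 144 mm above the bench when the cup is up; it sinks with the cup. The cup is 45 mm wide outside, with a round mouth 37 mm wide that narrows to a floor about 26 mm wide; its rim is 18 mm above this point. At the start the blue head covers it.
- cup (a joint): How far the mixing cup is pressed down, in m: 0 = up (rest), 0.010 = at its stop. Straight vertical slide with a return spring: it begins to move at about 2.5 N and takes about 1 N more per mm (about 7.5 N at 5 mm). It springs back up when released.
- head: Blue slip-on head for small tubes: rigid disc 62 mm across, 24 mm high, black dimples on top, about 110 g. Hollow below: a skirt (inside 50 mm, 12 mm deep) loosely round the cup, not clipped; lifts straight off by 15 mm or more. Origin: centre of its underside (skirt's lower edge), z up. Starts on the cup's rim, origin 150 mm above the bench, 38 mm above the case top: free all round.
- tube: The sample tube to be mixed: closed 50 ml centrifuge tube, off-white body 29 mm in diameter, conical lower end (the lowest 18 mm taper to a flat tip 8 mm wide), ORANGE screw cap 34.5 mm in diameter over the top 14 mm; 115 mm high in all, about 50 g. Origin: centre of the tip, z along the tube towards the cap. It stands in the rack, its tip 6 mm above the bench.
- rack: Grey rack fixed to the bench, 60 (x) x 216 (y) mm, top 52 mm high, four 33 mm round holes in a row along its y at -75, -25, 25, 75 mm; its 6 mm floor carries the tubes, which stand up 69 mm above its top. Neighbours may be 50 mm apart along y, so grip across the row, fingers closing along its x. Origin: centre of the underside.
- blue_tube: Another tube of the same shape with a BLUE cap, in the rack; to be left alone. Origin: centre of the tip.
- green_tube: Another tube of the same shape with a GREEN cap, in the rack; to be left alone. Origin: centre of the tip.
- bottle: Amber reagent bottle, 70 mm in diameter, 137 mm high, blue cap; to be left alone. Origin: centre of the underside.
- tip_box: Closed pipette tip box, 86 (x) x 122 (y) x 66 mm, grey with a yellow lid; to be left alone. Origin: centre of the underside.

How it is judged (in metres and radians):
On the way, in this order (a step that is already met when the one before it is completed fails the run):
1. the blue head stands on the bench, same way up, released and at rest (height (world z) of head below 0.006 m and angle between head's own z axis and vertical below 0.1 rad and contact force between the fingers and head below 0.1 N and linear speed of head below 0.02 m/s), for 0.2 s.
2. the orange-capped tube is lifted clear of the rack in the fingers (height (world z) of tube above 0.055 m and contact force between the fingers and tube above 2 N), for 0.1 s.
At the end, for the whole second after the job is handed in: The gripper still holds the orange-capped tube upright (within 11 degrees), tip on the cup floor (within 8 mm of its axis), and the tube alone keeps the cup pressed 3 to 7 mm; the robot itself does not touch the mixer. The blue head stands on the bench, same way up, released (value of joint cup between 0.003 and 0.007 m and horizontal distance between tube and cup_seat below 0.008 m and z of tube in the frame of cup_seat below 0.005 m and angle between tube's own z axis and vertical below 0.2 rad and contact force between the fingers and tube above 2 N and contact force between tube and mixer above 3 N and contact force between each of the arm, the fingers and mixer below 0.5 N and height (world z) of head below 0.006 m and angle between head's own z axis and vertical below 0.1 rad and contact force between the fingers and head below 0.1 N); the arm keeps its last pose, push and grip.
It fails at once if the cup is driven to its stop (over 9 mm) (value of joint cup above 0.009 m).
It fails at once if the blue head is dropped or thrown (faster than 0.7 m/s with no finger on it) (linear speed of head above 0.7 m/s and contact force between the fingers and head below 0.1 N).
It fails at once if another tube is taken out or pushed over (moved over 25 mm) (distance of any of blue_tube, green_tube from where it was at the start of the episode above 0.025 m).
It fails at once if the bottle or the tip box is moved by over 25 mm or tipped (distance of any of bottle, tip_box from where it was at the start of the episode above 0.025 m or angle between any of bottle, tip_box's own z axis and vertical above 0.3 rad).
It also fails if it takes over 64 s, if anything falls off the work surface, if the arm or the gripper's body presses on something with over 40 N, if the wrist force passes 120 N, or if a joint passes its speed limit or range.

## Working session

There is one attempt and no reset: what is moved stays moved. The work goes in short steps, Python scripts to look and compute and a tool call to move; the robot and the scene stay as the last step left them, time stands still between calls to the robot, and variables do not carry over. Pictures are saved under pics/ and viewed, at most 13 in all, crops included, and the job is handed in when it is done.

Besides the shell and the picture viewer there is one more tool, called after "Emit:" by a JSON object that holds its "fn" and its "kwargs". jog_arm: Moves the arm, as the interface text tells. Its arguments: {"type":"object","properties":{"deltas":{"type":"array","items":{"type":"array","items":{"type":"number"}}},"jaw":{"type":"number"},"newtons":{"type":"number"}},"required":["deltas"]}

```bash
mkdir -p pics; cat > h.py <<'E'
import numpy as np,cv2
from workcell import arm,snapshot,order
def cam(s):
    K=np.array([[s['fx'],0,s['cx']],[0,s['fy'],s['cy']],[0,0,1.]]);return K,np.array(s['rvec'],float),np.array(s['tvec'],float)
def ray(s,u,v,z):
    K,r,t=cam(s);R=cv2.Rodrigues(r)[0];c=-R.T@t;d=R.T@np.linalg.inv(K)@[u,v,1];return c+d*(z-c[2])/d[2]
def proj(s,P):
    K,r,t=cam(s);return cv2.projectPoints(np.array(P,float).reshape(-1,1,3),r,t,K,None)[0][:,0]
def save(s,n): cv2.imwrite(f'pics/{n}.png',s['frame'][:,:,::-1])
E
python3 - <<'E'
from h import *
import pickle
S={n:snapshot(n) for n in('top','scene')}
pickle.dump(S,open('s0.pkl','wb'))
for n in S: save(S[n],n+'0');K,r,t=cam(S[n]);print(n,-cv2.Rodrigues(r)[0].T@t,K[0,0])
print(arm.state())
E
```

```text
top [ 449.35673552  -50.09650124 1086.53425805] 423.3809973016055
scene [1279.48206429 -459.95628401  672.82492861] 400.5304909856554
{'time': 0.1, 'joint_pos': array([-1.24721475,  0.53708926, -0.00443051,  1.53875159,  0.00258489,
        1.06730145, -0.07115513]), 'qvel': array([ 0.00043318, -0.00349873,  0.00117276, -0.00249095,  0.00022975,
       -0.00049883,  0.00066358]), 'tau': array([ 2.59947701e-03, -5.84563315e+01,  1.05186604e+00, -2.59773159e+01,
        1.25971501e-02,  4.57636328e-03, -1.53225134e-06]), 'ee_pos': array([246.80125614, 600.7510719 , 249.51035464]), 'ee_rot': array([-3.14005233e+00,  1.05150076e-04,  2.75191342e+00]), 'wrist_force': array([-0.12351367,  0.95890876, -0.96027885]), 'torque': array([-0.01031942,  0.00819474, -0.04158592]), 'grasp_force': 0.0, 'finger_gap': 1.0030222482224245}
```

View pics/top0.png

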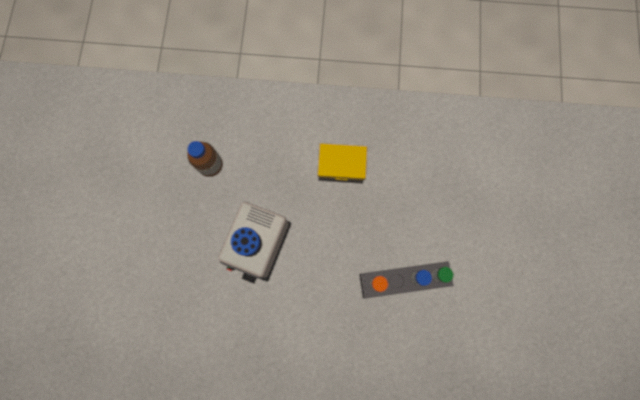

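View pics/scene0.png

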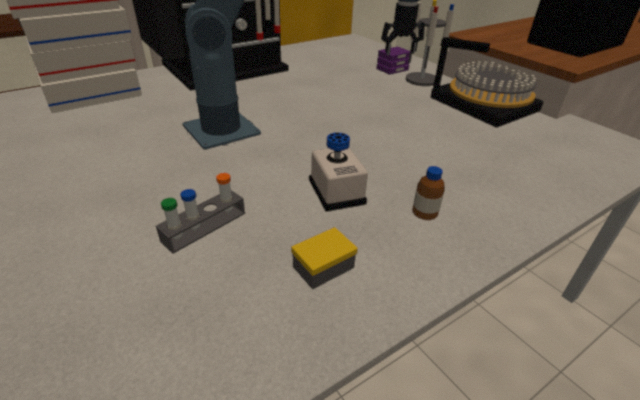

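The top view has the head at about (245,241), the orange cap at (380,284), the blue cap at (424,278), the green cap at (445,275), the tip box at (343,163) and the bottle at (200,155). In the scene view the head is at (338,142) and the orange cap at (224,179).

```bash
python3 - <<'E'
from h import *
import pickle
S=pickle.load(open('s0.pkl','rb'))
R={'top':{'head':(215,215,275,265),'or':(365,270,392,298),'bl':(412,265,434,290),'gr':(435,264,456,288),'bot':(185,138,208,160),'tip':(310,140,372,180)},
'scene':{'head':(322,130,354,153),'or':(212,170,236,187)}}
H={'head':(100,125),'or':(3,14),'bl':(100,125),'gr':(50,90),'bot':(100,125),'tip':(20,35)}
Z={'head':174,'or':121,'bl':121,'gr':121,'bot':137,'tip':66}
from scipy import ndimage as nd
for c in R:
  s=S[c];hsv=cv2.cvtColor(s['frame'],cv2.COLOR_RGB2HSV)
  for k,(a,b,x,y) in R[c].items():
    h=hsv[b:y,a:x];m=((h[...,0]>=H[k][0])&(h[...,0]<=H[k][1])&(h[...,1]>110)).astype(np.uint8)
    p=cv2.findNonZero(m).reshape(-1,2)+[a,b]
    (cx,cy),(w,hh),an=cv2.minAreaRect(p.astype(np.float32))
    print(c,k,len(p),p.min(0),p.max(0),'rect',round(cx,1),round(cy,1),ray(s,cx,cy,Z[k]).round(1),'mean',p.mean(0).round(1),ray(s,*p.mean(0),Z[k]).round(1))
s=S['top']
for n,p,z in [('rack',[(360,274),(449,262),(453,286),(362,298)],52),('case',[(246,203),(288,219),(265,277),(221,262)],112)]:
  q=np.array([ray(s,*a,z)[:2] for a in p]);print(n,q.round(0).tolist(),q.mean(0).round(1),[np.linalg.norm(q[i]-q[(i+1)%4]).round(0) for i in range(4)])
im=s['frame'][190:310,200:470,::-1];cv2.imwrite('pics/c0.png',cv2.resize(im,None,fx=2.9,fy=2.9,interpolation=2))
E
```

```text
top head 492 [232 228] [259 255] rect 245.0 241.5 [529.6 121.6 174. ] mean [245.5 241.5] [529.6 120.6 174. ]
top or 218 [372 276] [388 291] rect 380.0 283.5 [ 465.4 -180.1  121. ] mean [379.5 283.4] [ 465.5 -179.   121. ]
top bl 193 [416 270] [431 285] rect 423.4 277.3 [ 486.8 -276.3  121. ] mean [423.4 277.3] [ 486.7 -276.2  121. ]
top gr 171 [438 267] [452 281] rect 445.0 274.0 [ 498.  -324.3  121. ] mean [444.8 274.3] [ 497.4 -324.   121. ]
top bot 197 [188 142] [203 156] rect 195.5 149.0 [739.4 270.  137. ] mean [195.7 149. ] [739.5 269.5 137. ]
top tip 1667 [317 143] [366 179] rect 342.0 161.8 [757.2 -77.1  66. ] mean [342.  161.4] [758.1 -77.1  66. ]
scene head 316 [327 133] [348 151] rect 337.5 142.0 [555.4 105.8 174. ] mean [337.7 141.4] [553.  108.3 174. ]
scene or 144 [216 173] [230 184] rect 223.0 178.5 [ 479.9 -184.1  121. ] mean [222.9 178.2] [ 478.5 -183.7  121. ]
rack [[485.0, -140.0], [531.0, -353.0], [475.0, -364.0], [429.0, -149.0]] [ 480.  -251.3] [np.float64(218.0), np.float64(57.0), np.float64(220.0), np.float64(56.0)]
case [[625.0, 142.0], [595.0, 40.0], [459.0, 79.0], [484.0, 182.0]] [540.8 110.5] [np.float64(106.0), np.float64(142.0), np.float64(107.0), np.float64(147.0)]
```

View pics/c0.png

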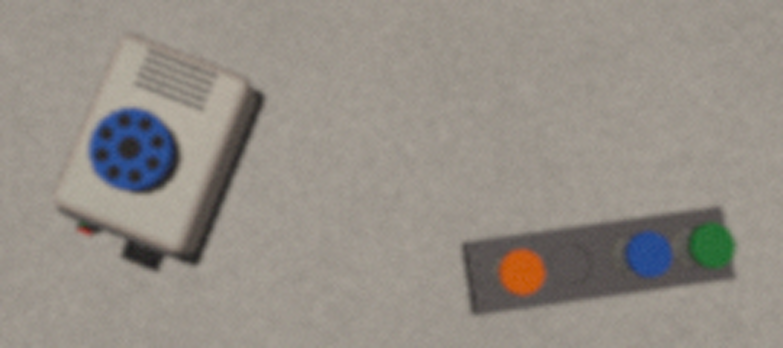

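The crop shows the head centred over the case and the orange tube at the rack end nearest the mixer, with an empty hole next to it. The head is at about (530,121), the orange tube at (465.5,-179.5), and the rack is turned about 12.5°. I'll move above the head.

Emit:
{"fn": "jog_arm", "kwargs": {"deltas": [[283,-480,10,0,0,-55],[283,-480,10,0,0,-55],[283,-480,10,0,0,-55],[283,-480,10,0,0,-55],[283,-480,10,0,0,-55],[283,-480,10,0,0,-55],[283,-480,10,0,0,-55],[283,-480,10,0,0,-55],[283,-480,10,0,0,-55],[283,-480,10,0,0,-55]], "jaw": 1}}

```text
time: 0.93
ee_pos: [458.9, 240.5, 257.7]
ee_rot: [-3.141, 0.0, 1.792]
wrist_force: [1.2, 0.9, 0.2]
finger_gap: 0.998
grasp_force: 0.0
```

Emit:
{"fn": "jog_arm", "kwargs": {"deltas": [[71,-120,2,0,0,0],[71,-120,2,0,0,0],[71,-120,2,0,0,0],[71,-120,2,0,0,0],[71,-120,2,0,0,0],[71,-120,2,0,0,0]]}}

```text
time: 1.43
ee_pos: [529.5, 121.7, 259.5]
ee_rot: [-3.141, -0.0, 1.79]
wrist_force: [-0.4, 1.3, -0.2]
finger_gap: 0.998
grasp_force: 0.0
```

```bash
python3 - <<'E'
from h import *
s=snapshot('wrist');save(s,'w1');st=arm.state();print(st['ee_pos'],st['ee_rot'])
K,r,t=cam(s);print(-cv2.Rodrigues(r)[0].T@t)
h=cv2.cvtColor(s['frame'],cv2.COLOR_RGB2HSV);m=((h[...,0]>100)&(h[...,0]<125)&(h[...,1]>110)).astype(np.uint8)
c=max(cv2.findContours(m,0,2)[0],key=cv2.contourArea);e=cv2.fitEllipse(cv2.convexHull(c));print(e,ray(s,*e[0],174),proj(s,[[530,121,174]]))
E
```

```text
[529.00132542 123.15694192 259.38299467] [-3.14063589e+00 -6.37192981e-04  1.79236582e+00]
[511.77521883 198.21603844 384.28217931]
((323.2804870605469, 212.11343383789062), (87.30075073242188, 89.48796081542969), 4.035468578338623) [530.03788711 129.25789767 174.        ] [[320.56624783 223.21386045]]
```

View pics/w1.png

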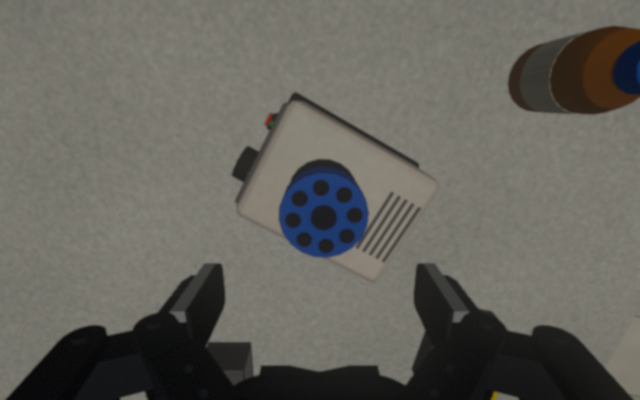

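The wrist view shows the head centred at about (323,216) between the open fingers. That puts it near (530,125), so I'll go down to TCP z of about 172.

Emit:
{"fn": "jog_arm", "kwargs": {"deltas": [[0,2,-30,0,0,0],[0,2,-55,0,0,0],[0,2,-75,0,0,0],[0,2,-88,0,0,0],[0,2,-88,0,0,0],[0,2,-88,0,0,0]]}}

```text
time: 1.98
ee_pos: [528.6, 125.9, 171.4]
ee_rot: [-3.14, -0.0, 1.794]
wrist_force: [0.2, -0.1, 0.2]
finger_gap: 0.998
grasp_force: 0.0
```

Emit:
{"fn": "jog_arm", "kwargs": {"deltas": [[0,0,0,0,0,0],[0,0,0,0,0,0],[0,0,0,0,0,0],[0,0,0,0,0,0],[0,0,0,0,0,0],[0,0,0,0,0,0],[0,0,0,0,0,0],[0,0,0,0,0,0],[0,0,0,0,0,0],[0,0,0,0,0,0]], "jaw": 0, "newtons": 25}}

```text
time: 2.82
ee_pos: [529.9, 124.4, 171.9]
ee_rot: [3.141, 0.0, 1.792]
wrist_force: [2.0, 1.1, 1.9]
finger_gap: 0.716
grasp_force: 29.6
```

Emit:
{"fn": "jog_arm", "kwargs": {"deltas": [[0,0,8,0,0,0],[0,0,16,0,0,0],[0,0,24,0,0,0],[0,0,35,0,0,0],[0,0,50,0,0,0],[0,0,50,0,0,0],[0,0,50,0,0,0],[0,0,50,0,0,0]]}}

```text
time: 3.48
ee_pos: [528.9, 124.1, 221.3]
ee_rot: [-3.14, 0.0, 1.792]
wrist_force: [-0.8, 0.7, -1.7]
finger_gap: 0.712
grasp_force: 29.3
```

```bash
python3 - <<'E'
from h import *
s=snapshot('wrist');t=snapshot('top')
a=cv2.resize(s['frame'],None,fx=.75,fy=.75);b=cv2.resize(t['frame'][170:310,200:400],(480,336),interpolation=2)
cv2.imwrite('pics/w2.png',np.vstack([a[:260,:],b[:300,:]] )[:,:,::-1] if 0 else cv2.vconcat([a[:264],b])[:,:,::-1])
st=arm.state();print(st['ee_pos'],st['wrist_force'],st['grasp_force'])
E
```

```text
[528.84846728 124.14290775 220.94553056] [ 1.08774014  0.23291477 -1.66340877] 29.322085054591298
```

View pics/w2.png

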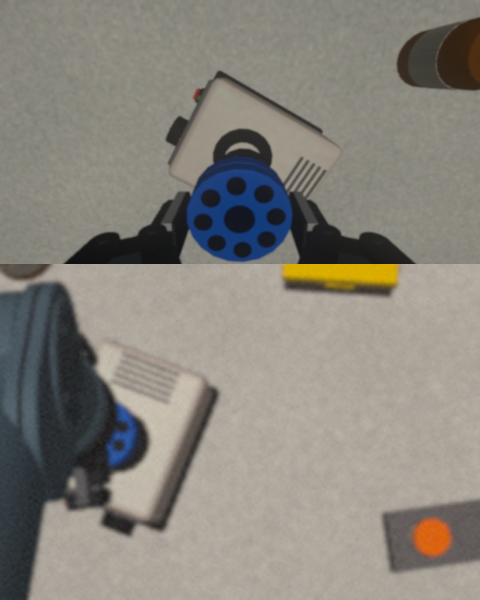

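The head is lifted level, and the cup ring shows behind it at about (242,150). I'll carry the head to the open bench at (560,-60).

Emit:
{"fn": "jog_arm", "kwargs": {"deltas": [[5,-30,0,0,0,0],[10,-65,0,0,0,0],[17,-105,0,0,0,0],[24,-145,0,0,0,0],[30,-175,0,0,0,0],[31,-185,-10,0,0,0],[31,-185,-40,0,0,0],[31,-185,-80,0,0,0],[31,-185,-120,0,0,0],[31,-185,-150,0,0,0]]}}

```text
time: 4.42
ee_pos: [558.7, -60.0, 68.2]
ee_rot: [-3.138, -0.001, 1.792]
wrist_force: [-0.5, 0.3, -1.0]
finger_gap: 0.712
grasp_force: 29.3
```

Emit:
{"fn": "jog_arm", "kwargs": {"deltas": [[0,0,-15,0,0,0],[0,0,-28,0,0,0],[0,0,-38,0,0,0],[0,0,-43,0,0,0],[0,0,-45,0,0,0],[0,0,-45,0,0,0],[0,0,-45,0,0,0]]}}

```text
time: 5.0
ee_pos: [561.3, -60.7, 27.6]
ee_rot: [3.14, 0.0, 1.792]
wrist_force: [0.1, -0.1, -0.8]
finger_gap: 0.72
grasp_force: 29.2
```

Emit:
{"fn": "jog_arm", "kwargs": {"deltas": [[0,0,-1,0,0,0],[0,0,-2,0,0,0],[0,0,-3,0,0,0],[0,0,-3.5,0,0,0],[0,0,-4,0,0,0],[0,0,-4,0,0,0],[0,0,-4,0,0,0]]}}

```text
time: 5.58
ee_pos: [560.8, -60.6, 23.5]
ee_rot: [3.141, -0.0, 1.792]
wrist_force: [-2.5, 0.7, 7.2]
finger_gap: 0.716
grasp_force: 30.0
```

Contact shows 7 N upward, so the head is on the bench. I'll release it and retreat.

Emit:
{"fn": "jog_arm", "kwargs": {"deltas": [[0,0,0,0,0,0],[0,0,0,0,0,0],[0,0,0,0,0,0],[0,0,0,0,0,0],[0,0,0,0,0,0],[0,0,0,0,0,0]], "jaw": 1}}

```text
time: 6.08
ee_pos: [560.6, -60.7, 22.7]
ee_rot: [-3.142, 0.0, 1.792]
wrist_force: [-0.7, -0.2, -0.4]
finger_gap: 0.999
grasp_force: 0.0
```

Emit:
{"fn": "jog_arm", "kwargs": {"deltas": [[0,0,20,0,0,0],[0,0,50,0,0,0],[0,0,90,0,0,0],[0,0,130,0,0,0],[0,0,170,0,0,0],[0,0,210,0,0,0],[-40,-30,226,0,0,0],[-80,-55,226,0,0,0],[-95,-75,226,0,0,0],[-95,-75,226,0,0,0]]}}

```text
time: 6.92
ee_pos: [459.8, -141.4, 249.2]
ee_rot: [-3.139, 0.001, 1.783]
wrist_force: [-0.5, -0.9, -0.5]
finger_gap: 1.002
grasp_force: 0.0
```

```bash
python3 - <<'E'
from h import *
import pickle
t=snapshot('top');s=snapshot('scene');w=snapshot('wrist')
pickle.dump((t,s,w),open('s1.pkl','wb'))
def z(s,c,w=60,h=56,f=6): return cv2.resize(s['frame'][c[1]:c[1]+h,c[0]:c[0]+w],None,fx=f,fy=f,interpolation=2)
o=cv2.vconcat([cv2.hconcat([z(t,(210,200),100,90,3.8),z(s,(270,110),120,108,3.1667)]), cv2.resize(w['frame'],(760,475))[:255]])
cv2.imwrite('pics/m3.png',o[:,:,::-1]);print(o.shape,arm.state()['ee_pos'])
hsv=cv2.cvtColor(t['frame'],cv2.COLOR_RGB2HSV);m=((hsv[...,0]>100)&(hsv[...,0]<125)&(hsv[...,1]>110)).astype(np.uint8)
for st in cv2.connectedComponentsWithStats(m)[2]: 
  if 100<st[4]<2000: print(st)
print('cup proj top',proj(t,[[529,122,162]]),'scene',proj(s,[[529,122,162]]))
print(proj(w,[[465.5,-179.5,121],[529,122,162]]))
E
```

```text
(597, 760, 3) [ 465.79474339 -135.52863541  248.9939194 ]
[188 142  16  15 198]
[319 231  23  23 354]
cup proj top [[245.74081275 242.32261286]] scene [[336.29112321 140.36448555]]
[[ 309.66319607  250.93478242]
 [ 571.20715515 -252.23850013]]
```

View pics/m3.png

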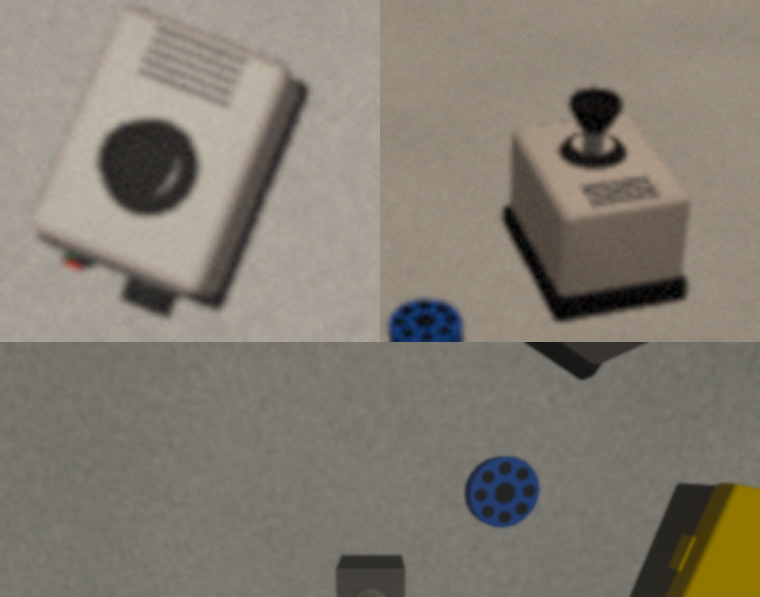

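The head stands flat on the bench. I'll check the camera against the robot using the head's known release point, then measure the cup in the top and scene images.

```bash
cat > meas.py <<'E'
from h import *
import pickle
t,s,w=pickle.load(open('s1.pkl','rb'))
def blob(im,box,f):
  a,b,x,y=box;m=f(im['frame'][b:y,a:x]).astype(np.uint8)
  c=max(cv2.findContours(m,0,1)[0],key=cv2.contourArea);return np.array(cv2.minEnclosingCircle(c)[0])+[a,b],cv2.minEnclosingCircle(c)[1],np.array(cv2.boundingRect(c))+[a,b,0,0],c+[a,b]
def blue(f): h=cv2.cvtColor(f,cv2.COLOR_RGB2HSV);m=((h[...,0]>95)&(h[...,0]<130)&(h[...,1]>90));return cv2.morphologyEx(m.astype(np.uint8),3,np.ones((7,7)))
def orange(f): h=cv2.cvtColor(f,cv2.COLOR_RGB2HSV);return (h[...,0]<16)&(h[...,1]>140)
dark=lambda f: cv2.GaussianBlur(f.max(2),(0,0),.7)<95
E
python3 - <<'E'
from meas import *
c,r,b,_=blob(t,(310,222,350,262),blue);print('head top',c,r,b,ray(t,*c,24))
c,r,b,_=blob(t,(230,225,266,259),dark);print('cup top',c,r,b,ray(t,*c,162))
c,r,b,_=blob(s,(325,133,352,146),dark);print('cup scene',c,r,b)
c,r,b,_=blob(w,(380,90,470,160),blue);print('head wrist',c,r,b,ray(w,*c,24))
c,r,b,_=blob(w,(250,180,380,330),orange);print('orange wrist',c,r,b,ray(w,*c,121))
save(w,'w3');print([ (x[0],x[1]) for x in [cam(w)[1:]]])
E
```

```text
head top [329.74100685 241.63309288] 11.850497245788574 [319 230  23  24] [559.57987069 -62.20119399  24.        ]
cup top [248.40384674 243.20192337] 12.653467178344727 [236 232  26  24] [527.56297835 115.98252466 162.        ]
cup scene [337.8125 142.5   ] 8.202853202819824 [330 138  17   8]
head wrist [422.90579605 124.79710007] 30.87160873413086 [393  97  61  59] [557.99341978 -58.51034217  24.        ]
orange wrist [310.17847443 246.54359436] 21.186321258544922 [290 226  41  42] [ 465.07796932 -175.42109829  121.        ]
[(array([-2.82252281, -0.30881434, -0.04884999]), array([-423.67293865, -260.08664656,  309.94802326]))]
```

View pics/w3.png

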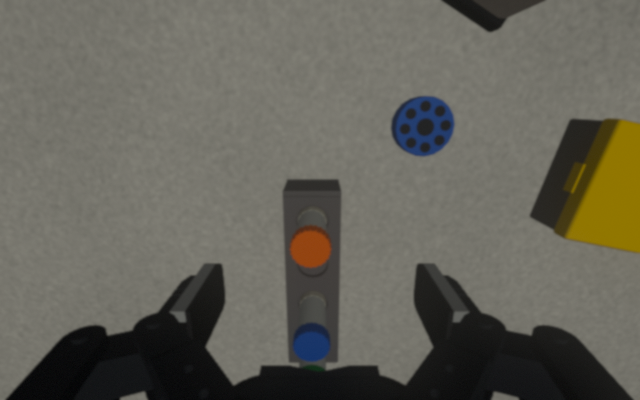

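The wrist view shows the orange cap at (310,247), in line between the fingers, with the jaw across the row. The camera estimates agree on about (466,-178). I'll descend to grip at z of about 88.

Emit:
{"fn": "jog_arm", "kwargs": {"deltas": [[0,-25,0,0,0,0],[0,-43,-10,0,0,0],[0,-43,-45,0,0,0],[0,-43,-80,0,0,0],[0,-43,-115,0,0,0],[0,-43,-140,0,0,0],[0,-43,-155,0,0,0],[0,-43,-161,0,0,0],[0,-43,-161,0,0,0],[0,-43,-161,0,0,0]]}}

```text
time: 7.9
ee_pos: [466.5, -178.3, 88.0]
ee_rot: [3.141, 0.0, 1.793]
wrist_force: [1.0, -0.2, -0.1]
finger_gap: 0.999
grasp_force: 0.0
```

Emit:
{"fn": "jog_arm", "kwargs": {"deltas": [[0,0,0,0,0,0],[0,0,0,0,0,0],[0,0,0,0,0,0],[0,0,0,0,0,0],[0,0,0,0,0,0],[0,0,0,0,0,0],[0,0,0,0,0,0],[0,0,0,0,0,0],[0,0,0,0,0,0],[0,0,0,0,0,0]], "jaw": 0, "newtons": 60}}

```text
time: 8.73
ee_pos: [466.0, -178.9, 88.2]
ee_rot: [3.141, 0.0, 1.792]
wrist_force: [-0.8, -0.7, 5.4]
finger_gap: 0.342
grasp_force: 58.0
```

Emit:
{"fn": "jog_arm", "kwargs": {"deltas": [[0,0,10,0,0,0],[0,0,25,0,0,0],[0,0,50,0,0,0],[0,0,80,0,0,0],[0,0,115,0,0,0],[0,0,150,0,0,0],[0,0,180,0,0,0],[0,0,194,0,0,0],[0,0,194,0,0,0],[0,0,194,0,0,0]]}}

```text
time: 9.57
ee_pos: [465.6, -178.6, 282.4]
ee_rot: [3.14, 0.0, 1.792]
wrist_force: [0.3, 0.1, -1.2]
finger_gap: 0.345
grasp_force: 59.9
```

Emit:
{"fn": "jog_arm", "kwargs": {"deltas": [[5,25,0,0,0,0],[12,60,0,0,0,0],[20,95,0,0,0,0],[28,130,0,0,0,0],[36,165,0,0,0,0],[44,200,0,0,0,0],[52,235,0,0,0,0],[58,265,0,0,0,0],[63,290,0,0,0,0],[64,300,0,0,0,0]]}}

```text
time: 10.4
ee_pos: [528.7, 125.8, 279.9]
ee_rot: [-3.139, -0.001, 1.797]
wrist_force: [1.3, 0.3, -0.8]
finger_gap: 0.346
grasp_force: 59.9
```

Emit:
{"fn": "jog_arm", "kwargs": {"deltas": [[0,0,0,0,0,0],[0,0,0,0,0,0],[0,0,0,0,0,0]]}}

```text
time: 10.65
ee_pos: [529.1, 118.9, 281.2]
ee_rot: [-3.14, 0.001, 1.789]
wrist_force: [-0.4, -0.8, -0.4]
finger_gap: 0.344
grasp_force: 59.9
```

```bash
python3 - <<'E'
from h import *
import pickle
t=snapshot('top');s=snapshot('scene');w=snapshot('wrist')
pickle.dump((t,s,w),open('s2.pkl','wb'))
st=arm.state();print(st['ee_pos'],st['ee_rot'],st['grasp_force'],st['finger_gap'],st['wrist_force'])
a=cv2.resize(w['frame'][60:360,120:520],(800,600),interpolation=2)[:400];b=cv2.resize(s['frame'][95:175,280:440],(400,200),interpolation=2)
b=cv2.hconcat([b,cv2.resize(t['frame'][190:290,200:400],(400,200),interpolation=2)])
cv2.imwrite('pics/m4.png',cv2.vconcat([a,b])[:,:,::-1])
print(proj(w,[[530.5,122,162],[530.5,122,204],[530.5,122,319]]),proj(s,[[530.5,122,162],[530.5,122,204],[530.5,122,319]]))
E
```

```text
[529.50531397 119.48425623 281.77106365] [-3.14136180e+00  4.56827584e-04  1.78919527e+00] 59.87105319276452 0.34456025995376016 [ 0.558986   -0.01355488 -0.35535271]
[[322.07175721 203.72037187]
 [322.63024971 222.59660378]
 [326.31463479 347.123445  ]] [[336.62472099 140.59599283]
 [337.48802252 126.18152929]
 [340.08269506  82.85852872]]
```

View pics/m4.png

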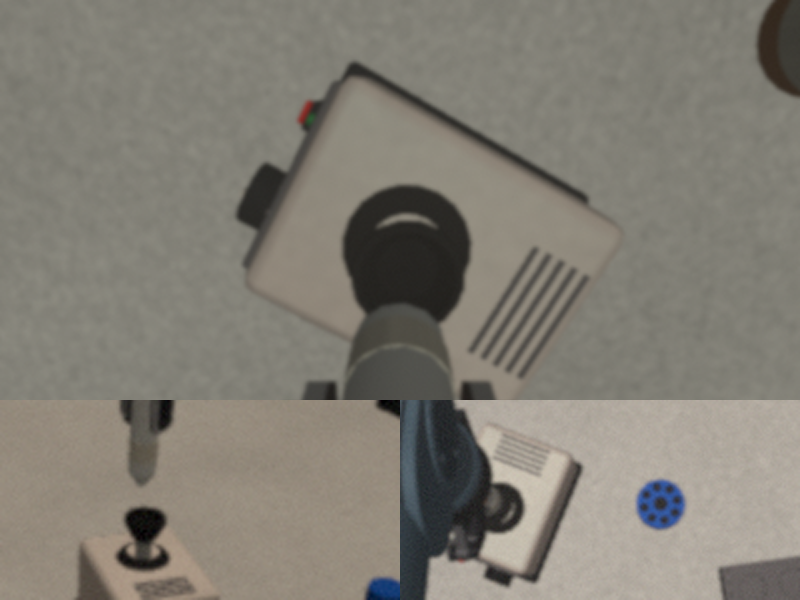

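The wrist view shows the cup rim centred at about crop (407,285) with the tip edge at (400,303). In the scene view the tip is at about (141,485) and the rim at (146,512). I'll turn those offsets into millimetres.

```bash
python3 - <<'E'
from h import *
import pickle
t,s,w=pickle.load(open('s2.pkl','rb'))
print('cup w',ray(w,323.5,202.5,162),'tip w',ray(w,320.3,211.5,199.5)-[0,4,0])
# scene: column profile of cup and tube
g=cv2.cvtColor(s['frame'],cv2.COLOR_RGB2GRAY).astype(int)
for r in (116,120,124,127,129,138,140,142,144,150,152): print(r,g[r,322:354])
print('TCP-axis proj',proj(s,[[529.5,119.5,z] for z in (199.5,217,235)]),'cup',proj(s,[[530.5,122,z] for z in (162,155)]))
gw=cv2.cvtColor(w['frame'],cv2.COLOR_RGB2GRAY).astype(int)
for r in (190,196,200,204,208,212): print(r,gw[r,286:360:1])
c=cv2.GaussianBlur(w['frame'],(0,0),.7)[140:260,270:370].astype(float)
c=np.clip((c-15)*4,0,255).astype(np.uint8);cv2.imwrite('pics/m5.png',cv2.resize(c,None,fx=5,fy=5,interpolation=2)[:,:,::-1])
E
```

```text
cup w [531.37235562 123.21890429 162.        ] tip w [527.65576881 123.74501353 199.5       ]
116 [139 140 140 141 140 142 143 142 129 105  80  79  82  85  84  85  85  87
  88  89 102 123 136 141 139 140 143 138 141 139 140 142]
120 [137 137 137 138 139 139 139 140 129 108  85  85  86  84  87  87  91  91
  92  96 112 136 138 140 142 139 141 141 140 140 136 140]
124 [137 137 135 134 134 137 137 136 135 120  96  89  86  87  88  92  92  92
  93 109 130 140 142 139 141 135 136 137 135 138 141 138]
127 [136 137 139 137 134 136 135 135 137 136 134 121  94  77  78  84  90 109
 132 137 137 140 141 141 139 141 138 137 139 138 140 142]
129 [139 137 136 138 135 138 135 136 136 135 135 134 125 113 108 118 127 137
 138 139 139 140 138 139 140 140 140 139 137 136 140 140]
138 [138 143 141 141 141 144 142 142 136 119  96  83  71  60  51  49  55  64
  69  78  89 110 124 137 141 141 143 142 141 141 139 142]
140 [142 141 142 143 143 143 139 123  86  45  22  13  11  11  13  19  16   9
   8  18  14  28  51  87 121 134 142 139 142 142 144 142]
142 [140 141 143 143 142 144 136 106  55   7  15   8  18  18 
[... 1779 characters left out ...]
5  34
  35  35  36  33  34  33  34  35  36  39  49  78 111 133 141 143 143 143
 142 142]
208 [135 135 136 135 136 136 136 136 135 131 116  88  59  42  36  36  36  36
  35  36  36  36  34  35  35  34  34  35  36  35  35  35  35  35  34  36
  36  36  36  35  36  36  34  35  33  34  35  34  35  34  34  33  34  35
  35  34  34  33  34  35  37  37  43  66 101 127 138 140 140 141 141 141
 141 141]
212 [134 134 135 135 136 136 136 136 136 137 135 130 114  88  60  43  38  37
  35  34  33  35  37  39  44  48  51  54  55  59  62  64  67  67  70  69
  69  65  62  57  49  44  39  37  35  34  35  34  34  33  34  33  32  34
  33  33  32  33  35  39  43  63  92 120 136 141 141 141 141 140 140 141
 142 141]
```

View pics/m5.png

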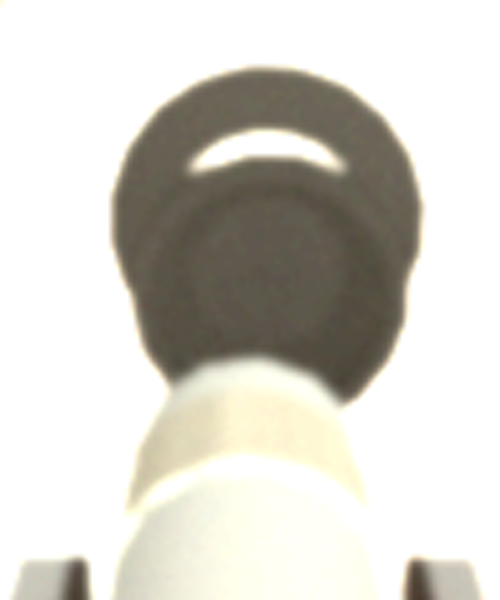

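The scene and wrist views both say the cup is about (+3,+4) mm from the tube axis. I'll correct for that and lower to just above the rim.

Emit:
{"fn": "jog_arm", "kwargs": {"deltas": [[1.5,1.5,-8,0,0,0],[2.5,2.5,-18,0,0,0],[2.5,2.5,-26,0,0,0],[2.5,2.5,-30,0,0,0],[2.5,2.5,-30,0,0,0],[2.5,2.5,-30,0,0,0],[2.5,2.5,-30,0,0,0],[2.5,2.5,-30,0,0,0]]}}

```text
time: 11.47
ee_pos: [532.4, 123.9, 252.2]
ee_rot: [3.141, -0.0, 1.792]
wrist_force: [-0.1, 0.3, 0.3]
finger_gap: 0.346
grasp_force: 59.9
```

```bash
python3 - <<'E'
from h import *
w=snapshot('wrist');s=snapshot('scene')
p=[]
for i in range(3): p.append(arm.state()['ee_pos']); snapshot('top')
print(np.round(p,1))
c=cv2.GaussianBlur(w['frame'],(0,0),.7)[140:260,260:380].astype(float)
c=np.clip((c-15)*4,0,255).astype(np.uint8);b=s['frame'][105:165,305:365]
o=cv2.hconcat([cv2.resize(c,(400,400),interpolation=2),cv2.resize(b,(400,400),interpolation=2)]);cv2.imwrite('pics/m6.png',o[:,:,::-1])
g=cv2.cvtColor(s['frame'],cv2.COLOR_RGB2GRAY).astype(int)
for r in range(128,150,2): print(r,g[r,326:352])
print(ray(w,323.5,200,162),ray(w,323.5,196,162))
E
```

```text
[[532.3 123.9 252.1]
 [532.3 123.9 252.1]
 [532.2 123.9 252. ]]
128 [137 136 136 139 137 135 127  99  82  81  82  83  87  84  90  88  92  96
 111 132 139 141 137 141 138 140]
130 [135 141 137 139 136 136 122  97  82  80  83  84  85  88  90  89  94 103
 118 138 139 140 142 140 140 141]
132 [139 137 139 140 137 140 129 102  87  88  88  92  91  91  94  91  96 105
 125 139 140 140 141 137 142 138]
134 [137 140 140 142 141 140 134 122  98  86  88  89  90  92  93  96  99 119
 134 141 140 140 139 142 140 140]
136 [142 140 144 141 141 140 140 136 124  93  82  79  83  84  84  94 117 133
 141 142 144 142 140 139 141 143]
138 [144 142 145 142 138 122  96  80  69  51  58  68  75  64  59  65  91 108
 127 133 142 139 144 144 144 143]
140 [144 142 139 127  87  47  27  19  15  16  15  31  31  26  15   8  11  24
  49  89 124 136 141 142 142 143]
142 [142 142 133 103  56  23  18  15  15  15  11  20  10  12   4  21  19   9
  23  49  95 129 139 137 138 143]
144 [139 143 138 118  73  25   7   8  26  16  16  22  17  23  18  16  12  16
  19  47  93 129 140 140 139 138]
146 [140 144 143 135 117  69  17  11   5   8  12   5  21  16  14  18  15  27
  57 104 138 145 142 141 141 140]
148 [144 140 136 142 140 123  69  27  11  15  14   2   3  11   5  23  32  74
 122 145 149 151 148 141 140 137]
[531.60747399 138.59407736 162.        ] [530.96875348 141.37786993 162.        ]
```

View pics/m6.png

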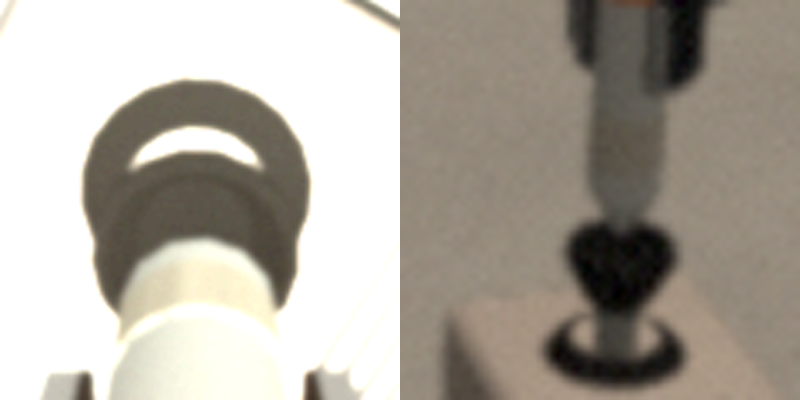

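The tube now lines up with the cup in both views: scene 338.3 against an expected 338.2 px, and wrist centres 198 and 197. I'll descend into the cup, then press slowly.

Emit:
{"fn": "jog_arm", "kwargs": {"deltas": [[0,0,-5,0,0,0],[0,0,-10,0,0,0],[0,0,-15,0,0,0],[0,0,-20,0,0,0],[0,0,-22,0,0,0],[0,0,-23,0,0,0],[0,0,-23,0,0,0],[0,0,-23,0,0,0]]}}

```text
time: 12.38
ee_pos: [532.2, 123.9, 228.8]
ee_rot: [3.141, 0.0, 1.792]
wrist_force: [0.1, 0.8, 0.7]
finger_gap: 0.346
grasp_force: 59.9
```

Emit:
{"fn": "jog_arm", "kwargs": {"deltas": [[0,0,-1,0,0,0],[0,0,-2,0,0,0],[0,0,-3,0,0,0],[0,0,-4,0,0,0],[0,0,-4,0,0,0],[0,0,-4,0,0,0],[0,0,-4,0,0,0]]}}

```text
time: 12.97
ee_pos: [532.3, 123.9, 225.0]
ee_rot: [3.141, -0.0, 1.792]
wrist_force: [-0.9, 0.5, 3.1]
finger_gap: 0.347
grasp_force: 59.3
```

Emit:
{"fn": "jog_arm", "kwargs": {"deltas": [[0,0,-1,0,0,0],[0,0,-2,0,0,0],[0,0,-3,0,0,0],[0,0,-3,0,0,0],[0,0,-3,0,0,0],[0,0,-3,0,0,0]]}}

```text
time: 13.47
ee_pos: [532.3, 123.9, 222.1]
ee_rot: [3.141, -0.0, 1.792]
wrist_force: [-0.9, -0.1, 5.5]
finger_gap: 0.347
grasp_force: 58.9
```

```bash
python3 - <<'E'
from h import *
p=[]
for i in range(8): st=arm.state();p.append(np.r_[st['ee_pos'],st['wrist_force']]);s=snapshot('scene')
p=np.array(p);print(p.mean(0).round(2),p.std(0).round(2));import pickle;pickle.dump(s,open('s3.pkl','wb'))
E
```

```text
[ 5.3236e+02  1.2391e+02  2.2210e+02 -9.0000e-01  2.0000e-02  5.9600e+00] [0.01 0.02 0.01 0.25 0.49 0.4 ]
```

Emit:
{"fn": "jog_arm", "kwargs": {"deltas": [[0,0,-0.6,0,0,0],[0,0,-1.2,0,0,0],[0,0,-1.2,0,0,0],[0,0,-1.2,0,0,0],[0,0,-1.2,0,0,0],[0,0,-1.2,0,0,0]]}}

```text
time: 14.37
ee_pos: [532.4, 123.9, 221.0]
ee_rot: [3.141, -0.0, 1.792]
wrist_force: [-2.3, -0.2, 7.0]
finger_gap: 0.345
grasp_force: 58.8
```

```bash
python3 - <<'E'
from h import *
p=[]
for i in range(8): st=arm.state();p.append(np.r_[st['ee_pos'],st['wrist_force']]);s=snapshot('scene')
w=snapshot('wrist')
print(np.mean(p,0).round(2),st['ee_rot'],st['grasp_force'],st['time'])
b=cv2.resize(s['frame'][105:165,305:365],(400,400),interpolation=2);c=np.clip((w['frame'][140:260,260:380].astype(float)-15)*4,0,255).astype(np.uint8)
cv2.imwrite('pics/m7.png',cv2.hconcat([cv2.resize(c,(400,400),interpolation=2),b])[:,:,::-1])
E
```

```text
[ 5.3240e+02  1.2392e+02  2.2103e+02 -1.4100e+00 -1.7000e-01  7.3800e+00] [ 3.14080224e+00 -1.30312735e-04  1.79183738e+00] 58.836640594527125 14.7167
```

View pics/m7.png

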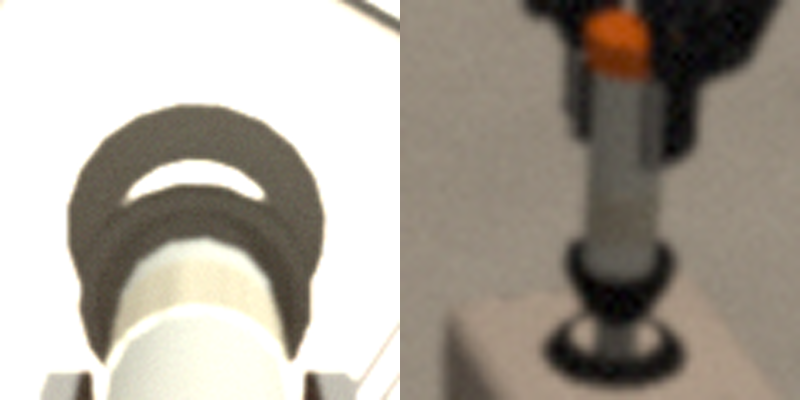

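The tube sits upright and centred in the cup. The push is 7.4 N and the descent since contact is 5 mm, so I'm handing in.

```bash
python3 -c "
from workcell import order;print(order.hand_in())"
```

```text
the job is handed in; nothing more can be done
None
```

I handed the job in with the blue head standing upright on the bench and the gripper still holding the orange-capped tube upright in the cup, pressed down about 5 mm (7.4 N); no verdict came back.

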